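Hair rollers into the tray in order of size

TASK

Stand the four white hair rollers upright in the wells of the grey tray, one in the middle of each well, in order of thickness: the thinnest in the well nearest the plastic organiser with the tilt-out bins, the thickest at the other end. Leave the blue eggcup standing where it is.

Things in the scene. Friction and masses are not known exactly. Their poses are not given: they have to be found in the camera images.
- small_roller (a point): Centre (half-way up, 32 mm above its lower end) of the thinnest of the four hair rollers: a stiff open tube of white plastic with low nubs, standing upright, 22 mm across and 64 mm tall, wall 2.2 mm; weighs under 45 g. z runs along the tube.
- medium_roller (a point): Centre (half-way up, 32 mm above its lower end) of the second thinnest of the four hair rollers: a stiff open tube of white plastic with low nubs, standing upright, 31 mm across and 64 mm tall, wall 2.2 mm; weighs under 45 g. z runs along the tube.
- large_roller (a point): Centre (half-way up, 32 mm above its lower end) of the second thickest of the four hair rollers: a stiff open tube of white plastic with low nubs, standing upright, 40 mm across and 64 mm tall, wall 2.2 mm; weighs under 45 g. z runs along the tube.
- jumbo_roller (a point): Centre (half-way up, 32 mm above its lower end) of the thickest of the four hair rollers: a stiff open tube of white plastic with low nubs, standing upright, 50 mm across and 64 mm tall, wall 2.2 mm; weighs under 45 g. z runs along the tube.
- well_a: Well of the roller tray, end well on the tray's +y side. The fixed grey plastic tray (84 x 316 mm) has four equal round wells in a straight row, 76 mm apart, in the order a, b, c, d; each is 66 mm across inside with a flat black rubber floor and a 6 mm high rim. Origin: centre of the well's floor, 4 mm above the work surface; z up; y runs along the row from well_d to well_a.
- well_b: Well of the roller tray, next to well_a. The fixed grey plastic tray (84 x 316 mm) has four equal round wells in a straight row, 76 mm apart, in the order a, b, c, d; each is 66 mm across inside with a flat black rubber floor and a 6 mm high rim. Origin: centre of the well's floor, 4 mm above the work surface; z up; y runs along the row from well_d to well_a.
- well_c: Well of the roller tray, next to well_d. The fixed grey plastic tray (84 x 316 mm) has four equal round wells in a straight row, 76 mm apart, in the order a, b, c, d; each is 66 mm across inside with a flat black rubber floor and a 6 mm high rim. Origin: centre of the well's floor, 4 mm above the work surface; z up; y runs along the row from well_d to well_a.
- well_d: Well of the roller tray, end well on the tray's -y side. The fixed grey plastic tray (84 x 316 mm) has four equal round wells in a straight row, 76 mm apart, in the order a, b, c, d; each is 66 mm across inside with a flat black rubber floor and a 6 mm high rim. Origin: centre of the well's floor, 4 mm above the work surface; z up; y runs along the row from well_d to well_a.
- organiser: The compact white plastic organiser with two clear tilt-out bins, one slightly open, standing a few centimetres beyond one or the other end of the tray, a little further from the robot than the wells (a small black alarm clock, 78 mm wide and 78 mm tall, stands beyond the other end). Fixed; 100 mm deep (x), 150 mm wide (y), 95 mm high; origin at the centre of its underside; bins on its -x side.
- eggcup_mid (a point): Centre (half-way up) of the blue ceramic eggcup, 49 mm across and 64 mm tall, with a green glass marble in it, standing among the rollers; not to be moved.
Mind the look-alikes: they are no part of the job. Several things have the shape of the organiser; the one meant has the colours described above. What is shaped like the part that bears small_roller but green or orange is not meant.

How it is judged:
By the outcome, as a careful person would: the job done as asked, in the order asked, and still so for the second after the job is handed in, with the robot touching nothing.
It also fails if it takes over 112 s, if anything falls off the work surface, if the arm or the gripper's body presses on something with over 40 N, if the wrist force passes 120 N, or if a joint passes its speed limit or range.

ROBOT

A 6-joint arm with a two-finger parallel gripper is mounted at the origin on the work surface. World frame = base frame: x ahead of the robot, y to its left, z up, the work surface at z = 0. Lengths are in mm, angles in rad, forces in N, time in s.
With the tool pointing down it reaches from about 350 to 850 mm from the base axis. Payload 8.1 kg.
Tool frame: the origin (TCP) lies on the mounting face of the last link; the fingertips stand 186 mm ahead of it and the grasp point (between the pads) lies 167 mm ahead of it; y points along the fingers, x is the direction in which the jaws open and shut, and the axes are right-handed (so a half turn about y gives the same grasp; the last joint's range is limited). The gripper opens to 93 mm and grips with 3 to 60 N. Pads are 15 mm wide; open, the fingers measure 128 mm over their backs; the gripper's body (75 mm by 188 mm) begins 65 mm behind the grasp point.
Start: joints at [-1.297, 0.13, 1.488, -0, 1.523, -0.085], TCP at [210.711, -561.79, 404.735] pointing down, gripper open.
Joint ranges: [-2.96, 2.96], [-0.89, 2.26], [0.02, 2.5], [-1.34, 4.48], [0, 2.73], [-2.66, 2.66]. Speed limits (rad/s): [2.39, 2.39, 2.79, 3.14, 3.14, 3.14].

INTERFACE

Orientations are given as a unit quaternion [x, y, z, w].
In Python, from bench import r gives the robot as it stands.
- The arm moves only by the tool servo_tool, never from a script. Its argument "increments" is a list of rows, each a list of 5 numbers: the finger opening in m, from 0 to 0.093, then the shift along the world's x, y, z in m, then the turn about the world's z in rad. In form: [[fingers, x, y, z, roll], ...]. A call has exactly 10 rows; each row is the pose to reach, as a shift and turn from the pose commanded when the call began; what a row does not reach only later rows make up. A row lasts 1/12 s, in which the tool goes at most 41.7 mm and 7.16 degrees, less where a joint would pass 70% of its speed; a pose out of reach is approached as far as the arm can. A call with a gripper value outside its range is refused whole. The fingers move at their own pace and stop on an object; "squeeze" is the grip in N (left out, the last holds). Time passes only in rows, so rows that repeat a pose let the fingers close, or fill a call up. It gives the time, the measured TCP pose, the force and the opening at its end, in the units of the state.
- r.observe(): the state, without advancing time (a new reading comes with each control period).
- r.snapshot(name): name is "side" or "top"; returns a dict with "frame" (400x640x3 uint8, red, green, blue), "fov_y" (degrees; the focal length in pixels is half the picture's height over the tangent of half this angle, whatever the lens; pixels are square), "cx", "cy" (the principal point, pixels), "world_to_cam" (4x4, takes a point from world to camera coordinates). Camera axes: x right, y down, z forward; pixel columns grow to the right and rows downward; lengths in mm; the calibration is good to about 2 mm. A picture is of the moment at which its call begins. There is no depth.
- r.close_job(): hands the job in, once; it reports no verdict.
The state is a dict: "time_s": time; "joint_positions": joint angles; "qvel": joint speeds; "effort": joint torques, N m; "ee_pos": TCP position; "tool_rot": TCP orientation; "force": force on the tool from outside, world axes, zero at the start; "wrist_torque": the same for the moment, N m; "gripper_width": finger opening in mm.
Only numpy, scipy, OpenCV 4.12 (cv2) and the standard library are available. Lean on these libraries where they do the work, as an engineer would, in place of code of your own. Each camera call takes 0.05 s, during which the arm holds its last target.

## Working session

There is one attempt and no reset: what is moved stays moved. The work goes in short steps, Python scripts to look and compute and a tool call to move; the robot and the scene stay as the last step left them, time stands still between calls to the robot, and variables do not carry over. Pictures are saved under pics/ and viewed, and the job is handed in when it is done.

Besides the shell and the picture viewer there is one more tool, called after "Request:" by a JSON object that holds its "method" and its "body". servo_tool: Moves the arm, as the interface text tells. Its arguments: {"type":"object","properties":{"increments":{"type":"array"},"squeeze":{"type":"number"}},"required":["increments"]}

```bash
ls; mkdir -p pics; cat > h.py <<'E'
import numpy as np, cv2, pickle
from bench import r
def snap(n,tag):
    s=r.snapshot(n); pickle.dump(s,open(f'{tag}.pkl','wb'))
    cv2.imwrite(f'pics/{tag}.png',s['frame'][:,:,::-1]); return s
def ray(s,u,v):
    f=200/np.tan(np.radians(s['fov_y'])/2); M=np.array(s['world_to_cam'])
    R=M[:3,:3];t=M[:3,3]
    d=R.T@np.array([(u-s['cx'])/f,(v-s['cy'])/f,1]); return -R.T@t,d
def onz(s,u,v,z):
    c,d=ray(s,u,v); return c+d*(z-c[2])/d[2]
def proj(s,p):
    f=200/np.tan(np.radians(s['fov_y'])/2); M=np.array(s['world_to_cam'])
    q=M[:3,:3]@np.array(p)+M[:3,3]; return s['cx']+f*q[0]/q[2], s['cy']+f*q[1]/q[2]
E
python3 - <<'E'
from h import *
for n in('top','side'):
    s=snap(n,n+'0'); print(n,s['frame'].shape,s['fov_y'],s['cx'],s['cy'],np.round(ray(s,320,200),3))
print(r.observe())
E
```

```text
pics
top (400, 640, 3) 53.460951828095276 319.0244902355878 204.85871709366785 [[ 4.208170e+02 -9.289700e+01  1.088471e+03]
 [ 1.320000e-01 -1.800000e-02 -9.910000e-01]]
side (400, 640, 3) 53.138710766945465 312.5267582220617 200.1233340698614 [[ 3.82959e+02 -7.11148e+02  8.02640e+02]
 [ 2.11000e-01  6.16000e-01 -7.59000e-01]]
{'time_s': 0.1, 'joint_positions': array([-1.29742512e+00,  1.31103788e-01,  1.48917226e+00,  1.26073391e-06,
        1.52301957e+00, -8.53941499e-02]), 'qvel': array([ 1.53099010e-03, -2.00862922e-03, -1.70789334e-03, -1.68531003e-04,
       -1.26987560e-04, -2.04391758e-06]), 'effort': array([ 1.07486623e-03, -5.61340857e+01, -4.93094087e+01,  7.69911613e-02,
        2.91781680e-02, -1.97297538e-05]), 'ee_pos': array([ 210.63897226, -561.58781736,  403.7802201 ]), 'tool_rot': array([-0.58080364,  0.40322932, -0.40230226,  0.58157213]), 'force': array([-0.20851631, -0.54115184, -0.35449436]), 'wrist_torque': array([-0.01960094,  0.02447403, -0.00192179]), 'gripper_width': 92.55582685722565}
```

View pics/top0.png

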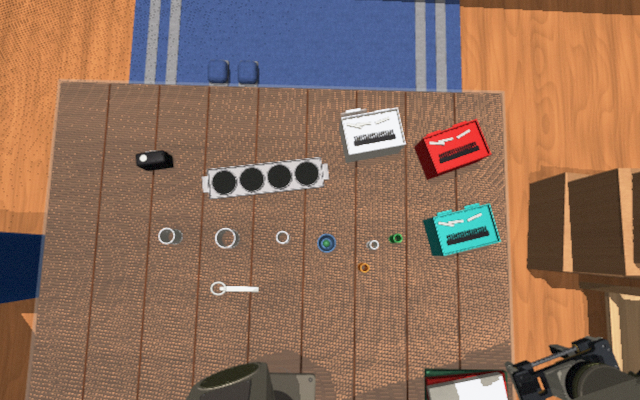

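View pics/side0.png

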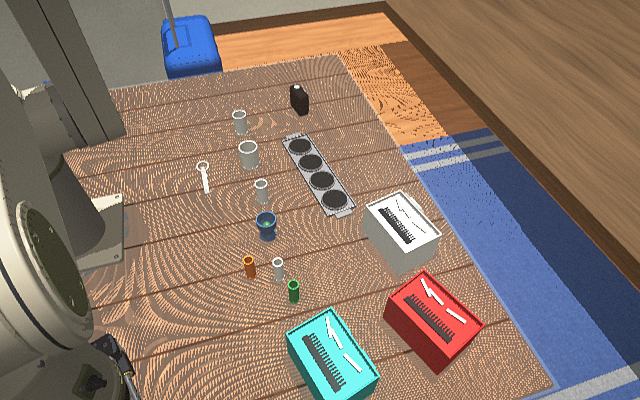

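```bash
python3 - <<'E'
from h import *
from scipy.spatial.transform import Rotation as R
print(R.from_quat(r.observe()['tool_rot']).as_matrix().round(3))
E
```

```text
[[ 0.351 -0.     0.936]
 [-0.936  0.002  0.351]
 [-0.002 -1.     0.   ]]
```

```bash
python3 - <<'E'
from h import *
s=pickle.load(open('top0.pkl','rb')); im=s['frame'][:,:,::-1]
cv2.imwrite('pics/c1.png',cv2.resize(im[90:310,130:430],None,fx=2.66,fy=2.66,interpolation=cv2.INTER_CUBIC))
g=cv2.cvtColor(im,cv2.COLOR_BGR2HSV)
# dark wells
m=((g[:,:,2]<60)).astype(np.uint8)
n,l,st,c=cv2.connectedComponentsWithStats(m[150:205,200:335])
W=[]
for i in range(1,n):
    if st[i,4]>200:
        x,y=c[i]+[200,150]; p=onz(s,x,y,4); W.append(p); print('well',x.round(1),y.round(1),st[i,2:],p.round(1))
m=((g[:,:,1]<50)&(g[:,:,2]>120)).astype(np.uint8)
for (a,b) in((168,236),(226,238),(282,237),(374,244)):
    x0,y0=a-22,b-20
    cr=m[y0:y0+40,x0:x0+44]
    cs,_=cv2.findContours(cr,cv2.RETR_EXTERNAL,cv2.CHAIN_APPROX_NONE)
    cc=max(cs,key=cv2.contourArea); (u,v),rad=cv2.minEnclosingCircle(cc)
    bb=cv2.boundingRect(cc)
    p=onz(s,u+x0,v+y0,64); print(a,b,'uv',round(u+x0,1),round(v+y0,1),rad,bb,p.round(1))
    q=onz(s,u+x0+rad,v+y0,64); print(' dia',2*np.linalg.norm(p-q))
E
```

```text
well 306.3 173.1 [ 22  22 384] [639.4 -72.7   4. ]
well 278.9 176.0 [ 23  23 386] [629.5   3.    4. ]
well 251.3 179.0 [ 23  23 390] [619.3  78.8   4. ]
well 223.6 181.9 [ 22  23 390] [609.3 154.7   4. ]
168 236 uv 166.1 235.1 8.945340156555176 (12, 11, 17, 18) [457.5 280.7  64. ]
 dia 45.46319534443454
226 238 uv 225.9 238.4 11.78338623046875 (11, 10, 21, 21) [452.3 127.8  64. ]
 dia 60.160074161947925
282 237 uv 282.3 237.3 7.441555976867676 (16, 13, 14, 14) [458.3 -16.1  64. ]
 dia 38.19255439174388
374 244 uv 372.1 244.1 6.232753753662109 (14, 16, 13, 10) [ 445.6 -247.7   64. ]
 dia 32.182324635617256
```

View pics/c1.png

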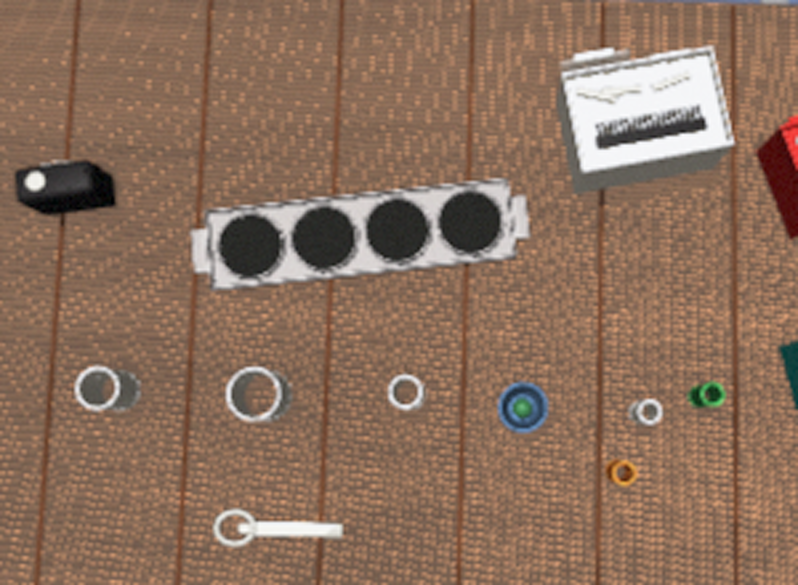

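```bash
python3 - <<'E'
from h import *
out=[]
for n,cs in(('top0',[(168,236),(226,238),(282,237),(374,244)]),('side0',[(239,120),(248,153),(261,189),(278,268)])):
    s=pickle.load(open(n+'.pkl','rb')); im=s['frame'][:,:,::-1]
    row=[]
    for a,b in cs:
        c=cv2.resize(im[b-20:b+20,a-20:a+20],(200,200),interpolation=cv2.INTER_CUBIC)
        for k in range(0,200,25): c[k,::4]=(0,0,255); c[::4,k]=(0,0,255)
        row.append(c)
    out.append(np.hstack(row))
cv2.imwrite('pics/c2.png',np.vstack(out))
s0=pickle.load(open('side0.pkl','rb'))
for y,x in((280,457),(128,452),(-16,458),(-250,446)):
  print(np.round(proj(s0,(x,y,64)),1))
E
```

```text
[237.9 114.2]
[246.  147.4]
[259.3 183.8]
[276.8 261.3]
```

View pics/c2.png

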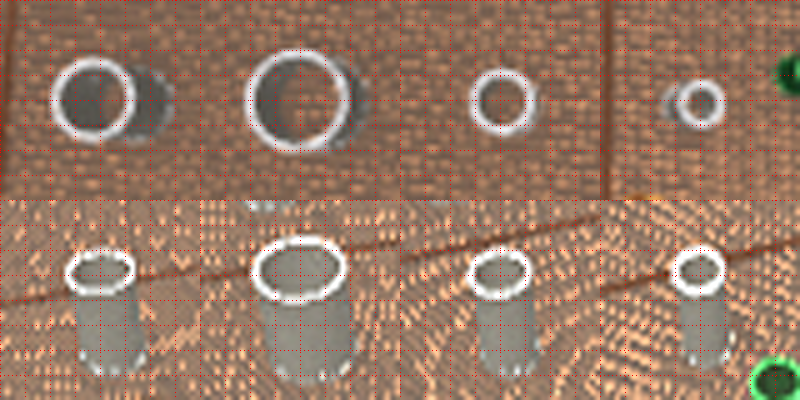

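```bash
python3 - <<'E'
from h import *
t=pickle.load(open('top0.pkl','rb'));s=pickle.load(open('side0.pkl','rb'))
for n,a,b in(('large',(166.2,235.6),(238.8,114)),('jumbo',(225,237.6),(247.4,146.6)),('med',(282,237),(260.6,183.2)),('small',(373.8,244.4),(277,261.8))):
    c,d=ray(t,*a);e,f=ray(s,*b)
    k=np.linalg.lstsq(np.array([d,-f]).T,e-c,rcond=None)[0]
    p=c+d*k[0];q=e+f*k[1]
    print(n,((p+q)/2).round(1),'gap',np.linalg.norm(p-q).round(1),'top@64',onz(t,*a,64).round(1),'side@64',onz(s,*b,64).round(1))
g=cv2.cvtColor(s['frame'][:,:,::-1],cv2.COLOR_BGR2HSV)
n,l,st,c=cv2.connectedComponentsWithStats((g[:,:,2]<70).astype(np.uint8))
for i in range(1,n):
    if st[i,4]>150 and 280<c[i][0]<350: print(c[i].round(1),st[i],onz(s,*c[i],4).round(1))
E
```

```text
large [458.  280.1  64.1] gap 3.4 top@64 [456.3 280.3  64. ] side@64 [459.7 280.2  64. ]
jumbo [455.4 130.2  64. ] gap 2.0 top@64 [454.4 130.3  64. ] side@64 [456.3 130.2  64. ]
med [460.3 -15.6  64.7] gap 2.7 top@64 [459.  -15.4  64. ] side@64 [461.7 -15.   64. ]
small [ 445.5 -251.9   64.9] gap 1.1 top@64 [ 445. -252.   64.] side@64 [ 446.1 -251.4   64. ]
[299.  100.5] [290  85  19  31 430] [671.5 374.3   4. ]
[299.7 145.1] [289 139  22  13 209] [612.4 159.5   4. ]
[310.4 161.5] [300 155  22  14 242] [622.6  83.3   4. ]
[321.5 179.2] [311 172  23  16 261] [631.4   7.2   4. ]
[334.2 198.3] [323 190  24  18 283] [642.2 -68.6   4. ]
```

Request:
{"method": "servo_tool", "body": {"increments": [[0.05,0.235,0.31,0,1.211],[0.05,0.235,0.31,0,1.211],[0.05,0.235,0.31,0,1.211],[0.05,0.235,0.31,0,1.211],[0.05,0.235,0.31,0,1.211],[0.05,0.235,0.31,0,1.211],[0.05,0.235,0.31,0,1.211],[0.05,0.235,0.31,0,1.211],[0.05,0.235,0.31,0,1.211],[0.05,0.235,0.31,0,1.211]], "squeeze": 8}}

```text
time_s: 0.93
ee_pos: [447.8, -247.7, 404.5]
tool_rot: [-0.706, -0.003, 0.003, 0.708]
force: [-0.5, -0.4, -0.7]
gripper_width: 49.9
```

Request:
{"method": "servo_tool", "body": {"increments": [[0.05,0,0,-0.03,0],[0.05,0,0,-0.06,0],[0.05,0,0,-0.09,0],[0.05,0,0,-0.1,0],[0.05,0,0,-0.1,0],[0.05,0,0,-0.1,0],[0.05,0,0,-0.1,0],[0.05,0,0,-0.1,0],[0.05,0,0,-0.1,0],[0.05,0,0,-0.1,0]]}}

```text
time_s: 1.77
ee_pos: [446.1, -252.2, 306.1]
tool_rot: [0.708, 0.0, 0.001, -0.707]
force: [-0.8, -0.4, 0.6]
gripper_width: 50.0
```

```bash
python3 - <<'E'
from h import *
s=snap('side','s1'); t=snap('top','t1'); o=r.observe(); print(o['ee_pos'],o['tool_rot'])
im=s['frame'][:,:,::-1]; a=cv2.resize(im[200:320,180:380],None,fx=3.5,fy=3.5)
cv2.imwrite('pics/c3.png',a)
E
```

```text
[ 445.86604381 -251.96152267  305.4690461 ] [ 7.07344962e-01 -4.96968513e-05  7.21598030e-04 -7.06868150e-01]
```

View pics/c3.png

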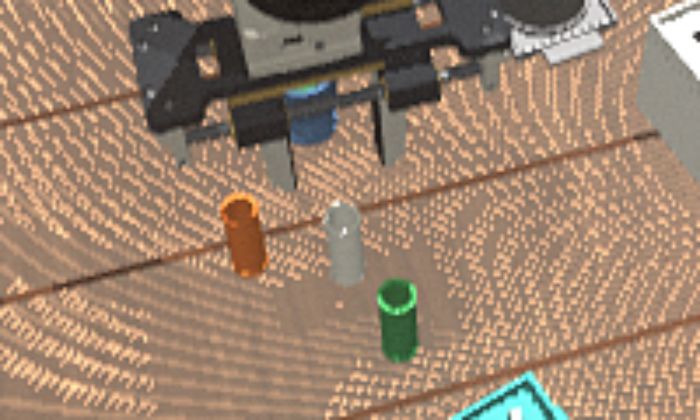

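The candidates in the crop are orange (245,235), white (343,245) and green (398,320). The white one is the small roller, and the jaws straddle it.

Request:
{"method": "servo_tool", "body": {"increments": [[0.05,0,0,-0.02,0],[0.05,0,0,-0.04,0],[0.05,0,0,-0.06,0],[0.05,0,0,-0.075,0],[0.05,0,0,-0.088,0],[0.05,0,0,-0.088,0],[0.04,0,0,-0.088,0],[0.03,0,0,-0.088,0],[0.02,0,0,-0.088,0],[0.01,0,0,-0.088,0]], "squeeze": 8}}

```text
time_s: 2.7
ee_pos: [446.2, -252.1, 218.0]
tool_rot: [0.708, 0.0, 0.001, -0.707]
force: [-0.1, 0.5, 0.4]
gripper_width: 28.2
```

Request:
{"method": "servo_tool", "body": {"increments": [[0.01,0,0,0,0],[0.01,0,0,0,0],[0.01,0,0,0,0],[0.01,0,0,0.01,0],[0.01,0,0,0.02,0],[0.01,0,0,0.04,0],[0.01,0,0,0.06,0],[0.01,0,0,0.08,0],[0.01,0,0,0.1,0],[0.01,0,0,0.1,0]]}}

```text
time_s: 3.53
ee_pos: [446.9, -252.6, 322.4]
tool_rot: [0.709, 0.002, 0.003, -0.706]
force: [0.9, -0.5, 0.7]
gripper_width: 22.1
```

```bash
python3 - <<'E'
from h import *
s=snap('side','s2'); o=r.observe(); print(o['ee_pos'],o['gripper_width'])
im=s['frame'][:,:,::-1]; a=cv2.resize(im[180:300,180:380],None,fx=3.5,fy=3.5)
cv2.imwrite('pics/c4.png',a)
E
```

```text
[ 446.55043294 -252.35506454  320.19787079] 22.757331802424797
```

View pics/c4.png

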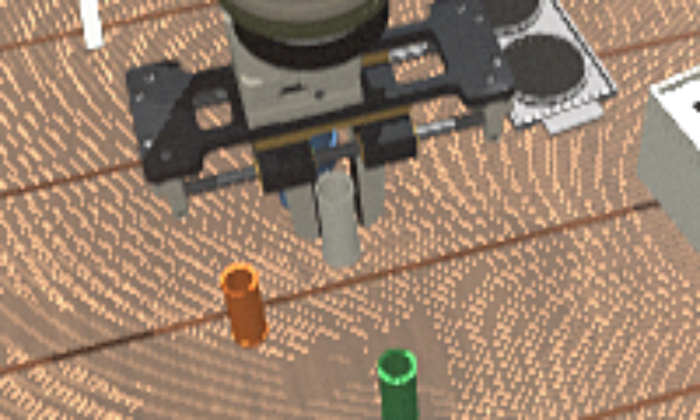

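The small roller is gripped, with a width of 22.7 mm, and hangs straight. I'll carry it to well d.

Request:
{"method": "servo_tool", "body": {"increments": [[0.01,0.025,0.023,0,0],[0.01,0.05,0.046,0,0],[0.01,0.075,0.069,0,0],[0.01,0.1,0.092,0,0],[0.01,0.125,0.115,0,0],[0.01,0.15,0.138,0,0],[0.01,0.175,0.161,0,0],[0.01,0.195,0.179,0,0],[0.01,0.195,0.179,0,0],[0.01,0.195,0.179,0,0]]}}

```text
time_s: 4.42
ee_pos: [640.9, -71.4, 315.1]
tool_rot: [-0.707, 0.0, 0.001, 0.707]
force: [-0.8, 0.3, -0.4]
gripper_width: 22.4
```

Request:
{"method": "servo_tool", "body": {"increments": [[0.01,0,0,-0.02,0],[0.01,0,0,-0.04,0],[0.01,0,0,-0.06,0],[0.01,0,0,-0.07,0],[0.01,0,0,-0.07,0],[0.01,0,0,-0.07,0],[0.01,0,0,-0.07,0],[0.01,0,0,-0.07,0],[0.01,0,0,-0.07,0],[0.01,0,0,-0.07,0]]}}

```text
time_s: 5.25
ee_pos: [641.1, -72.9, 248.0]
tool_rot: [0.707, 0.0, 0.001, -0.707]
force: [-0.0, -0.3, -0.0]
gripper_width: 22.3
```

```bash
python3 - <<'E'
from h import *
s=snap('side','s3');t=snap('top','t3'); o=r.observe(); print(o['ee_pos'],o['gripper_width'])
a=cv2.resize(s['frame'][120:240,240:390,::-1],None,fx=3,fy=3);b=cv2.resize(t['frame'][100:220,200:350,::-1],None,fx=3,fy=3)
cv2.imwrite('pics/c5.png',np.vstack([a,b])[:600] if 0 else np.hstack([a,b])[:, :])
E
```

```text
[640.93946231 -72.76199101 247.41390823] 22.575752598348835
```

```bash
python3 -c "
import cv2
i=cv2.imread('pics/c5.png');cv2.imwrite('pics/c5b.png',cv2.resize(i,(800,320)))"
```

```text
(no output)
```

View pics/c5b.png

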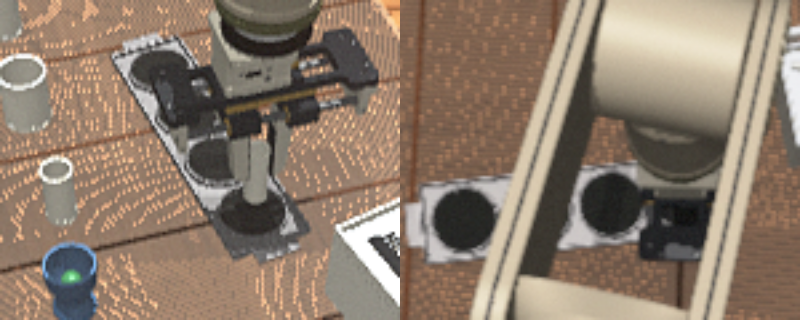

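Request:
{"method": "servo_tool", "body": {"increments": [[0.01,0,0,-0.008,0],[0.01,0,0,-0.016,0],[0.01,0,0,-0.021,0],[0.01,0,0,-0.024,0],[0.01,0,0,-0.026,0],[0.01,0,0,-0.027,0],[0.01,0,0,-0.027,0],[0.01,0,0,-0.027,0],[0.01,0,0,-0.027,0],[0.01,0,0,-0.027,0]]}}

```text
time_s: 6.18
ee_pos: [640.5, -72.8, 220.3]
tool_rot: [0.707, -0.001, -0.0, -0.707]
force: [-5.8, 1.0, 8.2]
gripper_width: 22.8
```

Request:
{"method": "servo_tool", "body": {"increments": [[0.01,0,0,0.001,0],[0.024,0,0,0.001,0],[0.026,0,0,0.001,0],[0.03,0,0,0.001,0],[0.04,0,0,0.001,0],[0.05,0,0,0.001,0],[0.05,0,0,0.001,0],[0.05,0,0,0.001,0],[0.05,0,0,0.02,0],[0.05,0,0,0.04,0]]}}

```text
time_s: 7.02
ee_pos: [639.7, -72.6, 258.0]
tool_rot: [-0.707, 0.002, 0.001, 0.707]
force: [-0.2, 0.2, 0.2]
gripper_width: 49.7
```

Request:
{"method": "servo_tool", "body": {"increments": [[0.05,0,0,0.04,0],[0.06,0,0,0.08,0],[0.06,-0.03,0.01,0.085,0],[0.06,-0.07,0.03,0.085,0],[0.06,-0.11,0.045,0.085,0],[0.06,-0.145,0.055,0.085,0],[0.06,-0.18,0.057,0.085,0],[0.06,-0.18,0.057,0.085,0],[0.06,-0.18,0.057,0.085,0],[0.06,-0.18,0.057,0.085,0]]}}

```text
time_s: 7.85
ee_pos: [461.2, -15.9, 345.6]
tool_rot: [0.707, 0.0, 0.001, -0.707]
force: [0.6, -0.7, -0.1]
gripper_width: 60.1
```

```bash
python3 - <<'E'
from h import *
s=snap('side','s4'); t=snap('top','t4');o=r.observe(); print(o['ee_pos'],o['gripper_width'],o['time_s'])
a=cv2.resize(s['frame'][120:240,230:400,::-1],(510,360))
b=cv2.resize(t['frame'][140:260,260:350,::-1],(270,360))
cv2.imwrite('pics/c6.png',np.hstack([a,b]))
E
```

```text
[461.86346796 -16.06795587 345.49377961] 59.8089628221746 7.95
```

View pics/c6.png

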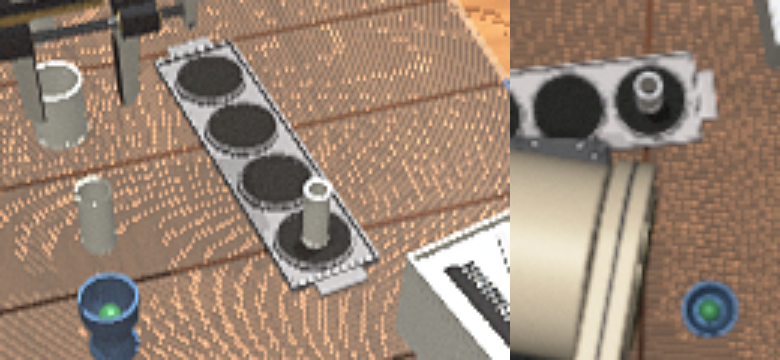

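Request:
{"method": "servo_tool", "body": {"increments": [[0.06,0,0,-0.03,0],[0.06,0,0,-0.06,0],[0.06,0,0,-0.09,0],[0.06,0,0,-0.115,0],[0.06,0,0,-0.128,0],[0.06,0,0,-0.128,0],[0.05,0,0,-0.128,0],[0.04,0,0,-0.128,0],[0.03,0,0,-0.128,0],[0.02,0,0,-0.128,0]], "squeeze": 8}}

```text
time_s: 8.78
ee_pos: [461.7, -16.0, 218.2]
tool_rot: [0.707, 0.001, 0.001, -0.707]
force: [-0.6, 0.5, 0.9]
gripper_width: 38.3
```

Request:
{"method": "servo_tool", "body": {"increments": [[0.02,0,0,0,0],[0.02,0,0,0,0],[0.02,0,0,0,0],[0.02,0,0,0.01,0],[0.02,0,0,0.03,0],[0.02,0,0,0.06,0],[0.02,0,0,0.09,0],[0.02,0,0,0.1,0],[0.02,0,0,0.1,0],[0.02,0,0,0.1,0]]}}

```text
time_s: 9.62
ee_pos: [460.7, -15.8, 316.9]
tool_rot: [0.707, 0.0, 0.001, -0.707]
force: [-0.4, 0.2, -0.4]
gripper_width: 31.7
```

Request:
{"method": "servo_tool", "body": {"increments": [[0.02,0.025,0.003,0,0],[0.02,0.055,0.006,0,0],[0.02,0.085,0.009,0,0],[0.02,0.115,0.012,0,0],[0.02,0.145,0.016,0,0],[0.02,0.17,0.019,0,0],[0.02,0.17,0.019,0,0],[0.02,0.17,0.019,-0.03,0],[0.02,0.17,0.019,-0.06,0],[0.02,0.17,0.019,-0.07,0]]}}

```text
time_s: 10.45
ee_pos: [627.5, 3.4, 239.5]
tool_rot: [-0.707, 0.004, 0.003, 0.707]
force: [-1.6, 0.4, -0.9]
gripper_width: 31.6
```

Request:
{"method": "servo_tool", "body": {"increments": [[0.02,0,0,-0.008,0],[0.02,0,0,-0.016,0],[0.02,0,0,-0.021,0],[0.02,0,0,-0.024,0],[0.02,0,0,-0.026,0],[0.02,0,0,-0.026,0],[0.02,0,0,-0.026,0],[0.02,0,0,-0.026,0],[0.02,0,0,-0.026,0],[0.02,0,0,-0.026,0]]}}

```text
time_s: 11.28
ee_pos: [631.2, 3.1, 221.8]
tool_rot: [0.707, 0.0, 0.001, -0.707]
force: [0.3, 1.3, 4.6]
gripper_width: 31.7
```

Request:
{"method": "servo_tool", "body": {"increments": [[0.033,0,0,0,0],[0.035,0,0,0,0],[0.04,0,0,0,0],[0.05,0,0,0,0],[0.058,0,0,0,0],[0.058,0,0,0,0],[0.058,0,0,0,0],[0.058,0,0,0,0],[0.058,0,0,0.02,0],[0.058,0,0,0.05,0]]}}

```text
time_s: 12.12
ee_pos: [628.9, 3.3, 267.0]
tool_rot: [-0.707, 0.003, 0.002, 0.707]
force: [0.6, -0.2, -0.9]
gripper_width: 57.6
```

Request:
{"method": "servo_tool", "body": {"increments": [[0.06,0,0,0.085,0],[0.08,0,0,0.085,0],[0.08,-0.03,0.02,0.085,0],[0.08,-0.06,0.04,0.085,0],[0.08,-0.09,0.065,0.085,0],[0.08,-0.12,0.09,0.085,0],[0.08,-0.15,0.11,0.085,0],[0.08,-0.175,0.127,0.085,0],[0.08,-0.175,0.127,0.085,0],[0.08,-0.175,0.127,0.085,0]]}}

```text
time_s: 12.95
ee_pos: [454.8, 131.0, 356.1]
tool_rot: [-0.707, -0.001, 0.0, 0.707]
force: [-0.3, -0.4, 0.9]
gripper_width: 80.2
```

```bash
python3 - <<'E'
from h import *
s=snap('side','s5'); t=snap('top','t5');o=r.observe(); print(o['ee_pos'],o['gripper_width'],o['time_s'])
a=cv2.resize(s['frame'][100:240,210:390,::-1],(450,350))
b=cv2.resize(t['frame'][140:260,220:340,::-1],(350,350))
cv2.imwrite('pics/c7.png',np.hstack([a,b]))
E
```

```text
[456.13832196 130.07490755 356.17813077] 80.19836403006353 13.05
```

View pics/c7.png

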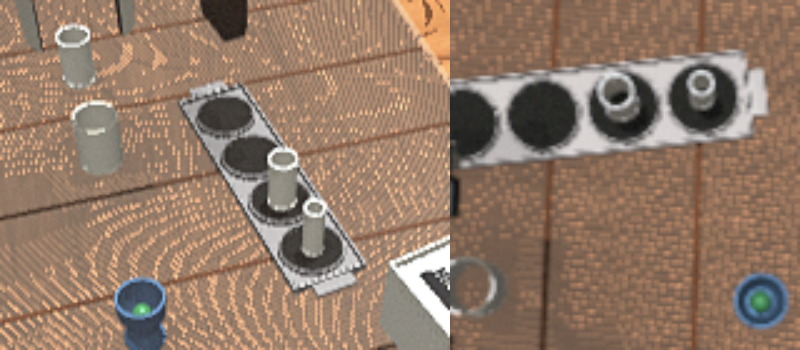

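Small and medium both stand in their wells. Next is the jumbo roller, which goes to well a.

Request:
{"method": "servo_tool", "body": {"increments": [[0.08,0,0,-0.03,0],[0.08,0,0,-0.06,0],[0.08,0,0,-0.09,0],[0.08,0,0,-0.12,0],[0.08,0,0,-0.139,0],[0.08,0,0,-0.139,0],[0.07,0,0,-0.139,0],[0.06,0,0,-0.139,0],[0.05,0,0,-0.139,0],[0.04,0,0,-0.139,0]], "squeeze": 8}}

```text
time_s: 13.88
ee_pos: [456.9, 130.3, 218.6]
tool_rot: [-0.707, -0.001, -0.002, 0.707]
force: [0.4, 0.1, 0.5]
gripper_width: 57.9
```

Request:
{"method": "servo_tool", "body": {"increments": [[0.04,0,0,0,0],[0.04,0,0,0,0],[0.04,0,0,0,0],[0.04,0,0,0.01,0],[0.04,0,0,0.03,0],[0.04,0,0,0.06,0],[0.04,0,0,0.09,0],[0.04,0,0,0.1,0],[0.04,0,0,0.1,0],[0.04,0,0,0.1,0]]}}

```text
time_s: 14.72
ee_pos: [455.7, 130.3, 316.9]
tool_rot: [-0.707, -0.0, -0.001, 0.707]
force: [-1.0, -0.5, -1.1]
gripper_width: 50.7
```

Request:
{"method": "servo_tool", "body": {"increments": [[0.04,0.025,0.004,0,0],[0.04,0.055,0.009,0,0],[0.04,0.085,0.014,0,0],[0.04,0.115,0.019,0,0],[0.04,0.14,0.023,0,0],[0.04,0.155,0.025,0,0],[0.04,0.155,0.025,0,0],[0.04,0.155,0.025,-0.03,0],[0.04,0.155,0.025,-0.06,0],[0.04,0.155,0.025,-0.07,0]]}}

```text
time_s: 15.55
ee_pos: [607.4, 154.7, 239.9]
tool_rot: [0.708, -0.004, -0.003, -0.707]
force: [-2.0, 0.3, -1.4]
gripper_width: 51.1
```

Request:
{"method": "servo_tool", "body": {"increments": [[0.04,0,0,0,0],[0.04,0,0,0,0],[0.04,0,0,-0.01,0],[0.04,0,0,-0.018,0],[0.04,0,0,-0.022,0],[0.04,0,0,-0.024,0],[0.04,0,0,-0.026,0],[0.04,0,0,-0.026,0],[0.04,0,0,-0.026,0],[0.04,0,0,-0.026,0]]}}

```text
time_s: 16.38
ee_pos: [610.8, 155.3, 221.5]
tool_rot: [-0.707, 0.0, -0.0, 0.707]
force: [-3.6, -0.1, 5.8]
gripper_width: 50.6
```

Request:
{"method": "servo_tool", "body": {"increments": [[0.052,0,0,0,0],[0.054,0,0,0,0],[0.06,0,0,0,0],[0.07,0,0,0,0],[0.076,0,0,0,0],[0.076,0,0,0,0],[0.076,0,0,0,0],[0.076,0,0,0,0],[0.076,0,0,0.02,0],[0.076,0,0,0.05,0]]}}

```text
time_s: 17.22
ee_pos: [608.9, 154.9, 267.0]
tool_rot: [0.708, -0.003, -0.002, -0.707]
force: [-0.1, 0.5, 0.1]
gripper_width: 76.1
```

Request:
{"method": "servo_tool", "body": {"increments": [[0.076,0,0,0.085,0],[0.07,0,0,0.085,0],[0.07,-0.03,0.02,0.085,0],[0.07,-0.06,0.04,0.085,0],[0.07,-0.09,0.07,0.085,0],[0.07,-0.12,0.095,0.085,0],[0.07,-0.153,0.125,0.085,0],[0.07,-0.153,0.125,0.085,0],[0.07,-0.153,0.125,0.085,0],[0.07,-0.153,0.125,0.085,0]]}}

```text
time_s: 18.05
ee_pos: [457.8, 280.3, 356.0]
tool_rot: [0.707, 0.0, 0.0, -0.707]
force: [0.2, -0.2, 0.5]
gripper_width: 69.8
```

```bash
python3 - <<'E'
from h import *
s=snap('side','s6'); t=snap('top','t6');o=r.observe(); print(o['ee_pos'],o['gripper_width'],o['time_s'])
a=cv2.resize(s['frame'][80:240,200:380,::-1],(394,350))
b=cv2.resize(t['frame'][140:260,200:340,::-1],(406,350))
cv2.imwrite('pics/c8.png',np.hstack([a,b]))
E
```

```text
[458.6582108  279.42060892 355.81277531] 69.75233483427672 18.15
```

View pics/c8.png

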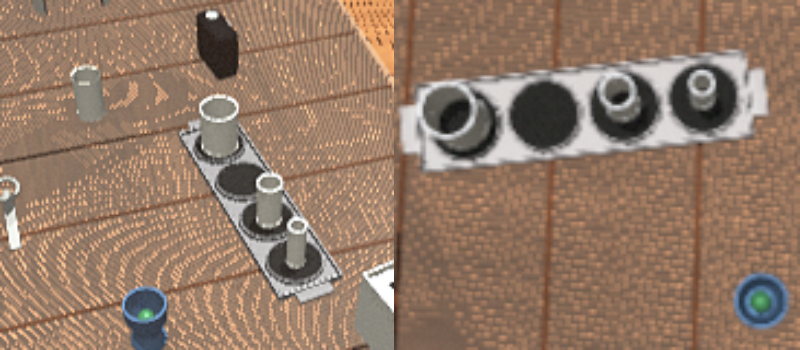

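Request:
{"method": "servo_tool", "body": {"increments": [[0.07,0,0,-0.03,0],[0.07,0,0,-0.06,0],[0.07,0,0,-0.09,0],[0.07,0,0,-0.12,0],[0.07,0,0,-0.139,0],[0.07,0,0,-0.139,0],[0.06,0,0,-0.139,0],[0.05,0,0,-0.139,0],[0.04,0,0,-0.139,0],[0.03,0,0,-0.139,0]], "squeeze": 8}}

```text
time_s: 18.98
ee_pos: [458.8, 280.5, 218.8]
tool_rot: [-0.707, -0.001, -0.002, 0.708]
force: [0.4, -0.0, 1.0]
gripper_width: 48.2
```

Request:
{"method": "servo_tool", "body": {"increments": [[0.03,0,0,0,0],[0.03,0,0,0,0],[0.03,0,0,0,0],[0.03,0,0,0.01,0],[0.03,0,0,0.03,0],[0.03,0,0,0.06,0],[0.03,0,0,0.09,0],[0.03,0,0,0.1,0],[0.03,0,0,0.1,0],[0.03,0,0,0.1,0]]}}

```text
time_s: 19.82
ee_pos: [457.7, 280.3, 316.9]
tool_rot: [-0.707, -0.0, -0.001, 0.707]
force: [-0.6, -0.6, -0.8]
gripper_width: 40.2
```

Request:
{"method": "servo_tool", "body": {"increments": [[0.03,0.018,-0.022,0.02,0],[0.03,0.036,-0.045,0.02,0],[0.03,0.056,-0.07,0.02,0],[0.03,0.076,-0.095,0.02,0],[0.03,0.096,-0.12,0.02,0],[0.03,0.118,-0.146,0.02,0],[0.03,0.14,-0.173,0.02,0],[0.03,0.163,-0.201,0.02,0],[0.03,0.163,-0.201,0.02,0],[0.03,0.163,-0.201,0.02,0]]}}

```text
time_s: 20.65
ee_pos: [620.8, 77.4, 333.4]
tool_rot: [0.707, -0.003, -0.0, -0.707]
force: [0.1, -0.1, -0.4]
gripper_width: 40.5
```

Request:
{"method": "servo_tool", "body": {"increments": [[0.03,0,0,-0.03,0],[0.03,0,0,-0.06,0],[0.03,0,0,-0.09,0],[0.03,0,0,-0.1,0],[0.03,0,0,-0.105,0],[0.03,0,0,-0.11,0],[0.03,0,0,-0.113,0],[0.03,0,0,-0.116,0],[0.03,0,0,-0.116,0],[0.03,0,0,-0.116,0]]}}

```text
time_s: 21.48
ee_pos: [621.3, 79.3, 222.1]
tool_rot: [-0.707, -0.0, -0.001, 0.707]
force: [1.5, -0.2, 2.1]
gripper_width: 40.4
```

Contact reads 2 N, so I'll release, lift and back away towards the −y side.

Request:
{"method": "servo_tool", "body": {"increments": [[0.03,0,0,-0.001,0],[0.042,0,0,-0.001,0],[0.045,0,0,-0.001,0],[0.055,0,0,-0.001,0],[0.066,0,0,-0.001,0],[0.066,0,0,-0.001,0],[0.066,0,0,-0.001,0],[0.066,0,0,-0.001,0],[0.066,0,0,0.02,0],[0.066,0,0,0.05,0]]}}

```text
time_s: 22.32
ee_pos: [618.9, 79.1, 267.2]
tool_rot: [0.707, -0.003, -0.002, -0.707]
force: [0.4, -0.9, 1.3]
gripper_width: 66.0
```

Request:
{"method": "servo_tool", "body": {"increments": [[0.066,0,0,0.09,0],[0.066,0,0,0.13,0],[0.066,-0.03,0.03,0.13,0],[0.066,-0.06,0.06,0.13,0],[0.066,-0.09,0.09,0.13,0],[0.066,-0.12,0.12,0.13,0],[0.066,-0.15,0.15,0.13,0],[0.066,-0.17,0.18,0.13,0],[0.066,-0.18,0.2,0.13,0],[0.066,-0.18,0.2,0.13,0]]}}

```text
time_s: 23.15
ee_pos: [437.4, 283.4, 401.1]
tool_rot: [-0.706, -0.001, 0.002, 0.708]
force: [0.2, 0.2, 0.6]
gripper_width: 66.2
```

```bash
python3 - <<'E'
from h import *
s=snap('side','s7'); t=snap('top','t7');o=r.observe(); print(o['ee_pos'],o['force'],o['time_s'])
a=cv2.resize(s['frame'][100:240,240:380,::-1],(320,320))
b=cv2.resize(t['frame'][140:260,200:360,::-1],(427,320))
cv2.imwrite('pics/c9.png',np.hstack([a,b]))
x=t['frame'][145:205,195:335,::-1]; cv2.imwrite('pics/c10.png',cv2.resize(x,None,fx=5.7,fy=5.7,interpolation=cv2.INTER_CUBIC)[:, :800])
E
```

```text
[439.92508244 280.24007479 400.8984085 ] [ 0.85161275 -0.57508404  0.33614067] 23.25
```

View pics/c9.png

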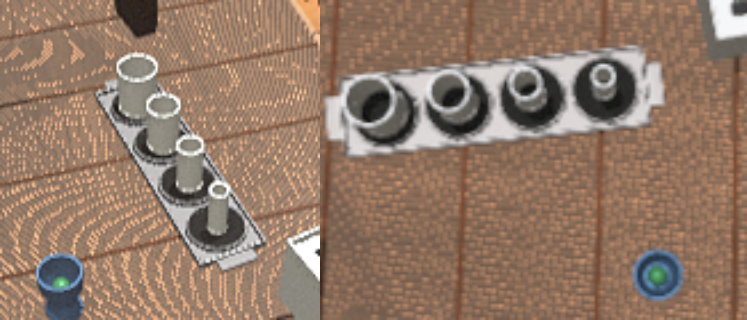

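View pics/c10.png

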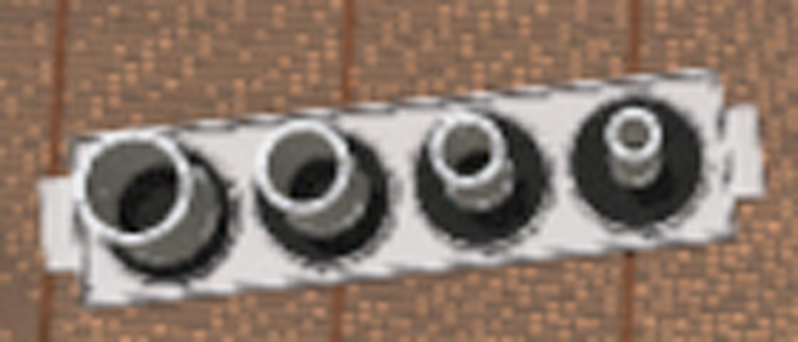

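```bash
python3 - <<'E'
from h import *
t=pickle.load(open('t7.pkl','rb'));s=pickle.load(open('s7.pkl','rb'))
W=dict(a=(610.8,155),b=(621,79),c=(630.5,3.2),d=(640.8,-72.5))
T=[(133,187),(303,168),(466,148),(633,132)];S=[(137,73),(163,112),(190,150),(219,190)]
for k,a,b in zip('abcd',T,S):
    p=onz(t,195+a[0]/5.7-.4,145+a[1]/5.7-.4,68);q=onz(s,240+b[0]/2.286-.3,100+b[1]/2.286-.3,68)
    print(k,(p[:2]-W[k]).round(1),(q[:2]-W[k]).round(1))
E
```

```text
a [-1.1  0.3] [ -1.2 -10.4]
b [-0.7 -0.6] [ -1.5 -12.2]
c [0.9 1.2] [-0.2 -6.9]
d [-0.   0.7] [0.6 0. ]
```

The top view puts every roller within 1.5 mm of centre, but the side reading of a, b and c is 7–12 mm off in y. That crop was coarse, so I'll enlarge it to check.

```bash
python3 - <<'E'
from h import *
s=pickle.load(open('s7.pkl','rb'))
x=s['frame'][115:215,280:360,::-1]; x=cv2.resize(x,None,fx=6,fy=6,interpolation=cv2.INTER_CUBIC)
W=dict(a=(610.8,155),b=(621,79),c=(630.5,3.2),d=(640.8,-72.5))
for k in W:
  for z,c in((4,(0,255,255)),(68,(0,0,255))):
    u,v=proj(s,(*W[k],z)); X,Y=(u-280+.5)*6,(v-115+.5)*6; print(k,z,round(X),round(Y)); cv2.circle(x,(round(X),round(Y)),3,c,-1)
cv2.imwrite('pics/c11.png',x)
E
```

```text
a 4 120 190
a 68 117 89
b 4 185 288
b 68 184 187
c 4 253 395
c 68 255 294
d 4 328 510
d 68 335 410
```

View pics/c11.png

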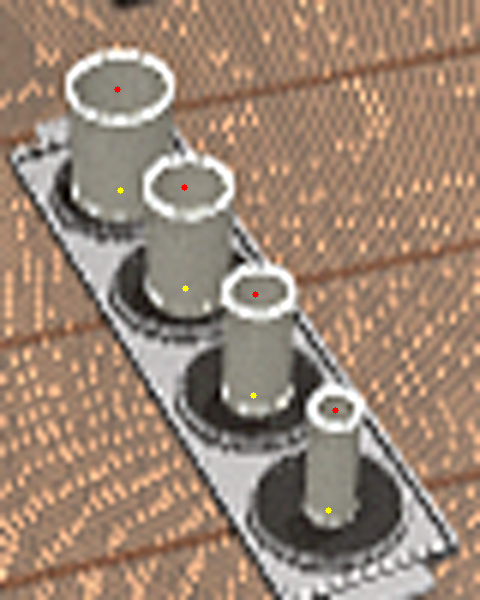

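The projected well centres fall on the rim centres in the side view too, within about 1 px. The earlier disagreement was a coarse reading. The arm is clear and the eggcup is untouched.

```bash
python3 - <<'E'
from h import *
print(r.close_job(), r.observe()['time_s'])
E
```

```text
the job is handed in; nothing more can be done
the job is handed in; nothing more can be done
```

All four rollers stand upright in the tray in order of thickness, and I handed the job in at about 23 s; no verdict was reported. The small roller is in well d, nearest the white organiser, then medium in c, large in b and jumbo in a.

- **Centring:** the last top view put every rim within about 1.5 mm of its well centre. A first reading of the side view disagreed by 7–12 mm in y for wells a, b and c. That reading came from a coarse crop; an enlarged crop put the rims within about 1 px of where they should be.
- **Forces and clearances:** at the end of each placing move the wrist force read about 10 N or less. The eggcup was left alone and looks unmoved in the pictures. At hand-in the gripper was open, lifted and away from the tray, touching nothing.

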